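# Shield cover into the clamshell jig: close, pin and hold shut

### The job

Set the steel shield cover squarely over the brass rim in the open jig so that it sits fully down and level, then swing the jig's hinged lid down over it. Push the red-handled locking pin down through the lid's hole into the base until its collar presses the sprung lid fully shut, and finish while still holding it pressed shut: do not let go. Leave the other things on the bench where they are.

Things in the scene. Friction and masses are not known exactly. Their poses are not given: they have to be found in the camera images.
- jig: black clamshell jig, base half fixed to the bench: plate 150 (own x) x 200 (own y) x 20 mm high, origin under its centre, z up. Hinge along own x at the +y end, pin boss at the -y end. In its middle a green board, top 24 mm above the bench, carries the brass rim. Contact on the jig includes its lid
- rim (a point): centre of the upright brass rim (frame) at its top edge, 34 mm above the bench, straight above the jig's origin; the rim is 52 mm (jig x) by 40 mm (jig y) outside and 10 mm tall; axes as the jig
- base_hole (a point): mouth of the vertical pin hole in the jig's aluminium boss, 50 mm above the bench, 85 mm from the jig's centre towards its own -y; hole 10 mm across, 40 mm deep
- hinge (a point): middle of the hinge axis (along the jig's x), 85 mm from the jig's centre towards its +y, 60 mm above the bench; axes as the jig
- lid (a joint): grey lid's angle, rad: 0 shut (level), 1.85 fully open (just past upright), starts near it. Plate 110 mm wide, 10 mm thick, reaching 190 mm from the hinge axis (in its mid-plane); shut, its top is 65 mm above the bench. Falls shut from below about 1.35. A sprung pad under it bears on the cover: left alone it stays ajar at 0.05 to 0.11; shutting it takes 4 to 6 N at the pin hole
- lid_hole (a point): centre of the pin hole through the lid, on the face that is uppermost when shut; 170 mm from the hinge axis, 14 mm across. Above base_hole when the lid is shut or ajar
- cover: loose steel shield cover, an upside-down tray 60 (own x) x 48 (own y) x 11 mm tall, walls 2 mm, top 3 mm, 2 mm play all round on the rim; 50 g; origin at the centre of its lower edge plane, z up. Starts on the foam block. Seated, its top rests on the rim, long side along the jig's x (either way round), origin 26 mm above the bench
- foam: dark grey block that the cover starts on, 90 x 80 mm, 20 mm high, fixed, origin under its centre
- pin: loose locking pin, upright in its holder: steel shank 8 mm across, 45 mm long, tapered foot; then a collar 24 mm across, 4 mm thick; then a round red handle 16 mm across, 32 mm tall (81 mm in all); 60 g; origin at the centre of its foot, z up along the pin. Home in the shut jig its collar lies on the lid and its foot is 20 mm above the bench
- holder: aluminium block 50 x 50 x 50 mm, fixed, with an 11 mm hole, 47 mm deep, in which the pin starts with its collar on the block's top; origin under its centre
- flux: small amber bottle with yellow cap, 32 mm across, 85 mm tall, origin under its centre; a bystander
- tweezers: black tweezers lying flat, 120 mm long, 8 mm high, origin under the middle; a bystander
- driver: screwdriver with yellow handle, 160 mm long, lying flat, origin under the middle; a bystander
- reel: blue wire reel, 60 mm across, 30 mm tall with a 20 mm bore, standing on its flat face, origin under its centre; a bystander
- board: spare green circuit board lying flat, 100 x 70 x 6 mm (9 mm over its components), origin under its centre; a bystander
- cup: white plastic cup, 64 mm across, 50 mm tall, origin under its centre; a bystander
There are look-alikes about, which are no part of the job. What is shaped like the cover but orange is not meant.

How it is judged:
By the outcome, as a careful person would: the job done as asked, in the order asked, and still so for the second after the job is handed in, while the arm keeps its last pose, push and grip.
It also fails if it takes over 72 s, if anything falls off the work surface, if the arm or the gripper's body presses on something with over 40 N, if the wrist force passes 120 N, or if a joint passes its speed limit or range.

### The arm

A 6-joint arm with a two-finger parallel gripper is mounted at the origin on the work surface. World frame = base frame: x ahead of the robot, y to its left, z up, the work surface at z = 0. Lengths are in m, angles in rad, forces in N, time in s.
With the tool pointing down it reaches from about 0.4 to 0.825 m from the base axis. Payload 7 kg.
Tool frame: the origin (TCP) lies on the centre line of the jaws, within the pads' length; the fingertips stand 25 mm ahead of it and the grasp point (between the pads) lies 6 mm ahead of it; z points along the fingers, y is the direction in which the jaws open and shut (so a half turn about z gives the same grasp; the last joint's range is limited). The gripper opens to 85 mm and grips with 20 to 120 N. Pads are 22 mm wide; open, the fingers measure 114 mm over their backs; the gripper's body (76 mm by 85 mm) begins 54 mm behind the grasp point. The pads swing forward as they close: fully open they stand 13 mm farther back than shut.
Start: joints at [1.604, 0.359, 0.012, 0, -1.224, -0.288], TCP at [0.17, 0.653, 0.256] pointing down, gripper open.
Joint ranges: [-3.07, 3.07], [-1.43, 2.12], [-1.02, 1.25], [-3.03, 1.67], [-3.05, -0], [-3.03, 3.03]. Speed limits (rad/s): [2.39, 2.39, 3.01, 3.14, 3.14, 3.14].

### API

Orientations are given as a rotation vector (axis times angle).
In Python, from station import env gives the robot as it stands.
- The arm moves only by the tool play_rows, never from a script. Its argument "deltas" is a list of rows, each a list of 3 entries, a list of its own where there are three numbers: the shift along the tool's x, y, z in mm, then the turn, a rotation vector about the tool's x, y, z in degrees, then the finger opening in mm, from 0 to 85.4. A call has 1 to 10 rows; each row shifts and turns the pose as measured when the row begins, along the tool's axes as they then stand; what a row does not reach is not made up. A row lasts 1/8 s, in which the tool goes at most 62.5 mm and 10.7 degrees, less where a joint would pass 70% of its speed; a pose out of reach is approached as far as the arm can. A call with a gripper value outside its range is refused whole. The fingers move at their own pace and stop on an object; "newtons" is the grip in N (left out, the last holds). Time passes only in rows, so rows that do not move let the fingers close. It gives the time, the measured TCP pose, the force and the opening at its end, in the units of the state.
- env.observe(): the state, without advancing time (a new reading comes with each control period).
- env.camera(name): name is "scene" or "side" or "wrist"; returns a dict with "img" (480x640x3 uint8, red, green, blue), "fx", "fy", "cx", "cy" (pixels), "camera_from_world" (4x4, takes a point from world to camera coordinates); the wrist camera has in their place "hand_eye" (4x4, takes a point from camera to tool coordinates, whose origin is the TCP and whose axes are the flange's). Camera axes: x right, y down, z forward; pixel columns grow to the right and rows downward; lengths in m; the calibration is good to about 2 mm. A picture is of the moment at which its call begins: read the wrist's pose just before it. There is no depth.
- env.sign_off(): hands the job in, once; it reports no verdict.
Trained networks look in a picture, given as the dict that the camera call returned (one of the last four; its "shot" number tells which), for a name from the list of things; names that differ only in an ending like _2 or _b are one class to them, and where a whole thing is asked for, a point or a joint stands for the part that bears it (a point fixed in the world has none). Each returns a list of dicts, best first, with "confidence" (0 to 1); they miss things now and then, are a little off and sometimes report something else, mostly with a low value. They report only what shows in the picture. A call takes as long as a camera call. They do not tell look-alikes from the thing itself.
- env.find_in(picture, thing): "position" ([x, y, z] in m, in world coordinates, good to about 4 mm: the middle of the surface that is visible of it).
- env.cut_out(picture, thing): "mask" (480x640 bool, what is visible of it).
- env.tip_of(picture, thing): "position" ([x, y, z] in m, in world coordinates, good to about 4 mm: a listed point, or the origin of a listed thing).
The state is a dict: "clock": time; "joint_positions": joint angles; "dq": joint speeds; "joint_efforts": joint torques, N m; "tcp_pos": TCP position; "eef_rot": TCP orientation; "ft_force": force on the tool from outside, world axes, zero at the start; "moment": the same for the moment, N m; "gripper_width": finger opening in m.
Only numpy, scipy, OpenCV 4.12 (cv2) and the standard library are available. Lean on these libraries where they do the work, as an engineer would, in place of code of your own. Each camera call takes 0.05 s, during which the arm holds its last target. There are 200 camera calls.

## Working session

There is one attempt and no reset: what is moved stays moved. The work goes in short steps, Python scripts to look and compute and a tool call to move; the robot and the scene stay as the last step left them, time stands still between calls to the robot, and variables do not carry over. Pictures are saved under pics/ and viewed, about 8 in all and at most 12, crops included, and the job is handed in when it is done.

Besides the shell and the picture viewer there is one more tool, called after ">>>" as name(argument=value, ...), one argument or row to a line, values as JSON. play_rows: Moves the arm, as the interface text tells. Its arguments: {"type":"object","properties":{"deltas":{"type":"array","items":{"type":"array"}},"newtons":{"type":"number"}},"required":["deltas"]}

```bash
mkdir -p pics; ls; cat > h.py <<'E'
import numpy as np, cv2
from scipy.spatial.transform import Rotation as R
from station import env
def save(p,n): cv2.imwrite(f'pics/{n}.png',p['img'][:,:,::-1])
def ray(p,u,v,z,T=None):
    # world point on plane z for pixel
    M=np.linalg.inv(np.array(p['camera_from_world'])) if 'camera_from_world' in p else T@np.array(p['hand_eye'])
    d=M[:3,:3]@np.array([(u-p['cx'])/p['fx'],(v-p['cy'])/p['fy'],1]); o=M[:3,3]
    return o+d*(z-o[2])/d[2]
def tool(s):
    T=np.eye(4);T[:3,:3]=R.from_rotvec(s['eef_rot']).as_matrix();T[:3,3]=s['tcp_pos'];return T
def proj(p,X,T=None):
    C=np.array(p['camera_from_world']) if 'camera_from_world' in p else np.linalg.inv(T@np.array(p['hand_eye']))
    q=C[:3,:3]@np.array(X)+C[:3,3]; return np.array([p['fx']*q[0]/q[2]+p['cx'],p['fy']*q[1]/q[2]+p['cy']])
E
python3 - <<'E'
from h import *
np.set_printoptions(precision=4,suppress=True)
s=env.observe();print({k:np.round(v,4) for k,v in s.items()})
print(tool(s))
for c in ('scene','side'):
    p=env.camera(c);save(p,c+'0')
    print(c,np.linalg.inv(p['camera_from_world']),p['fx'])
    for t in ('jig','rim','base_hole','hinge','lid_hole','cover','pin','holder','foam','flux','tweezers','driver','reel','board','cup'):
        for r in env.tip_of(p,t)[:3]: print(t,np.round(r['position'],3),round(r['confidence'],2),proj(p,r['position']).round())
p=env.camera('wrist');print(p['hand_eye'],p['fx'])
E
```

```text
pics
{'clock': np.float64(0.0), 'joint_positions': array([ 1.6041,  0.3594,  0.0111, -0.0004, -1.2241, -0.2881]), 'dq': array([-0.0018, -0.001 ,  0.0004, -0.0005,  0.0003, -0.0007]), 'joint_efforts': array([ -0.0005, -58.3326,  29.3419,   6.937 ,  -0.0058,   0.    ]), 'tcp_pos': array([0.17  , 0.6528, 0.2554]), 'eef_rot': array([ 3.1145, -0.3992, -0.0001]), 'ft_force': array([-0.3651,  0.0245,  0.0892]), 'moment': array([ 0.0726, -0.0217,  0.0177]), 'gripper_width': np.float64(0.0856)}
[[ 0.9677 -0.2522 -0.0003  0.17  ]
 [-0.2522 -0.9677 -0.0016  0.6528]
 [ 0.0001  0.0016 -1.      0.2554]
 [ 0.      0.      0.      1.    ]]
scene [[-0.2495  0.559  -0.7907  1.3782]
 [ 0.9681  0.1633 -0.19    0.1828]
 [ 0.0229 -0.8129 -0.582   0.6742]
 [ 0.      0.      0.      1.    ]] 514.000498344535
jig [0.509 0.004 0.002] 0.58 [336. 246.]
rim [0.512 0.002 0.033] 0.89 [336. 235.]
rim [ 0.621 -0.268  0.022] 0.73 [196. 248.]
base_hole [ 0.514 -0.087  0.048] 0.88 [295. 223.]
hinge [0.505 0.084 0.059] 0.63 [375. 230.]
lid_hole [0.507 0.128 0.221] 0.66 [405. 164.]
cover [ 0.624 -0.27   0.024] 0.88 [195.
[... 1250 characters left out ...]
6.]
cover [ 0.636 -0.162  0.004] 0.68 [361. 295.]
pin [ 0.462 -0.253  0.005] 0.6 [280. 349.]
holder [ 0.456 -0.252 -0.003] 0.6 [277. 351.]
foam [ 0.621 -0.268  0.001] 0.6 [368. 342.]
foam [ 0.775 -0.176 -0.001] 0.33 [432. 292.]
flux [ 0.771  0.022 -0.002] 0.72 [400. 224.]
flux [ 0.777 -0.175  0.003] 0.25 [433. 290.]
tweezers [ 0.319 -0.366  0.   ] 0.62 [206. 421.]
driver [ 0.682 -0.413 -0.001] 0.61 [425. 408.]
reel [0.374 0.333 0.001] 0.6 [207. 158.]
board [ 0.776 -0.173  0.003] 0.94 [432. 289.]
cup [0.707 0.301 0.005] 0.77 [343. 148.]
[[ 0.0007 -0.959  -0.2835  0.0713]
 [ 1.      0.0004  0.001   0.0004]
 [-0.0008 -0.2835  0.959  -0.1166]
 [ 0.      0.      0.      1.    ]] 359.1331328251633
```

```bash
python3 - <<'E'
import cv2,numpy as np
a=cv2.imread('pics/scene0.png')[120:400,60:560];b=cv2.imread('pics/side0.png')[80:460,170:490]
cv2.imwrite('pics/s1.png',cv2.resize(a,None,fx=1.6,fy=1.6));cv2.imwrite('pics/s2.png',cv2.resize(b,None,fx=1.55,fy=1.55,interpolation=2))
E
```

```text
(no output)
```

View pics/s1.png

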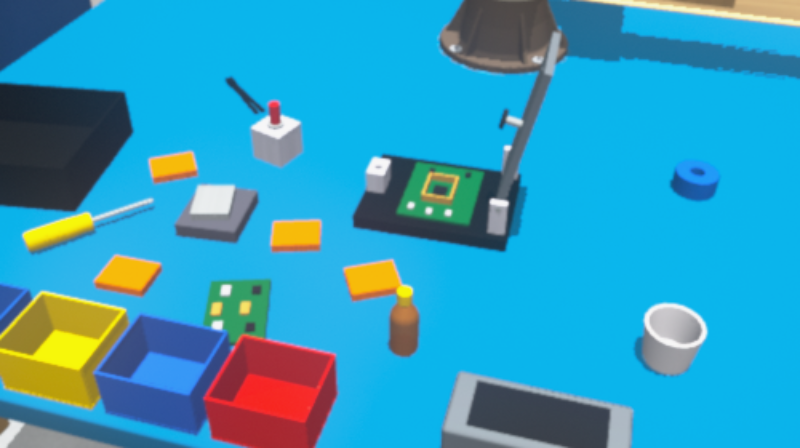

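View pics/s2.png

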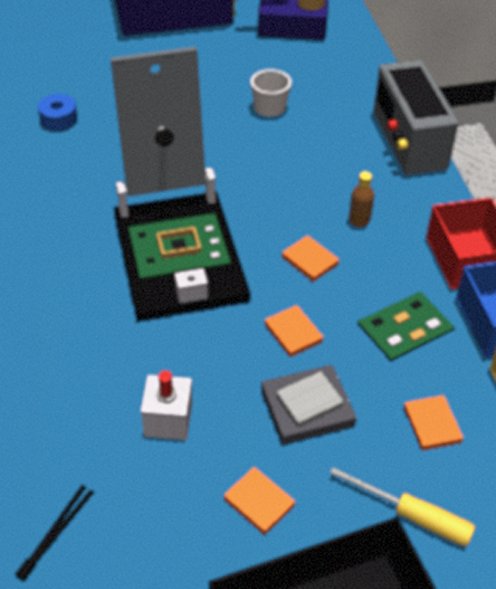

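The steel cover is on the foam block at scene pixel (193,245) and side pixel (370,338). Four orange look-alikes lie around it, in the scene view at about (168,224), (245,267), (292,294) and (140,291). The pin stands in its holder at (232,205), and the lid is upright. Next I'll fly high to look at the jig, then at the cover.

>>> play_rows(
  deltas=[
    [[0,0,-52],[0,0,-8.65],85],
    [[0,0,-52],[0,0,-8.65],85],
    [[23,56,0],[0,0,0],85],
    [[23,56,0],[0,0,0],85],
    [[23,56,0],[0,0,0],85],
    [[23,56,0],[0,0,0],85],
    [[23,56,0],[0,0,0],85],
    [[23,56,0],[0,0,0],85],
    [[23,56,0],[0,0,0],85],
    [[23,56,0],[0,0,0],85],
  ],
  newtons=30,
)

```text
clock: 2.9
tcp_pos: [0.3832, 0.2066, 0.3643]
eef_rot: [-3.138, -0.101, -0.006]
ft_force: [0.8, -0.5, -0.4]
gripper_width: 0.0851
```

>>> play_rows(
  deltas=[
    [[22,53,0],[0,0,0],85],
    [[22,53,0],[0,0,0],85],
    [[22,53,0],[0,0,0],85],
    [[22,53,0],[0,0,0],85],
    [[0,0,0],[0,0,0],85],
    [[0,0,0],[0,0,0],85],
  ],
)

```text
clock: 3.65
tcp_pos: [0.4871, -0.0108, 0.3661]
eef_rot: [-3.136, -0.091, -0.013]
ft_force: [-0.6, 0.5, 1.3]
gripper_width: 0.0847
```

```bash
python3 - <<'E'
from h import *
s=env.observe();T=tool(s);p=env.camera('wrist');save(p,'w1');np.savez('w1',T=T)
print(s['tcp_pos'],s['eef_rot'])
for t in ('rim','base_hole','hinge','lid_hole','cover'):
    for r in env.tip_of(p,t)[:2]: print(t,np.round(r['position'],4),round(r['confidence'],2),proj(p,r['position'],T).round())
E
```

```text
[ 0.48708443 -0.01084296  0.36610732] [-3.13597562 -0.09141892 -0.01299191]
rim [0.5119 0.0037 0.0368] 0.82 [307. 173.]
rim [ 0.6239 -0.2751  0.0189] 0.67 [544.  92.]
base_hole [ 0.5156 -0.0826  0.0486] 0.98 [379. 176.]
hinge [0.5088 0.0853 0.0609] 0.87 [237. 174.]
hinge [ 0.6228 -0.2717  0.0191] 0.28 [541.  93.]
lid_hole [0.5063 0.127  0.225 ] 0.67 [129. 197.]
cover [ 0.6201 -0.2752  0.0206] 0.92 [544.  95.]
cover [ 0.6302 -0.162  -0.0025] 0.86 [445.  83.]
```

View pics/w1.png

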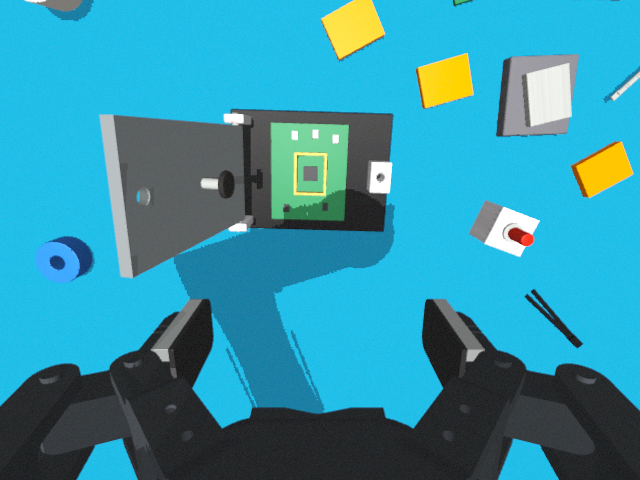

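The wrist view shows the rim at (310,174), the boss hole at (380,177) and the steel cover on the foam at (548,95). The pin stands at (525,238). White chips sit on the rim's +x side, so I'll grip the cover across its short (y) side.

```bash
python3 - <<'E'
from h import *
s=env.observe();T=tool(s);p=env.camera('wrist');img=p['img'].astype(int);hsv=cv2.cvtColor(p['img'],cv2.COLOR_RGB2HSV)
def rect(m,z,name):
    n,l,st,c=cv2.connectedComponentsWithStats(m.astype(np.uint8));k=1+np.argmax(st[1:,4])
    ys,xs=np.nonzero(l==k); W=np.array([ray(p,u,v,z,T)[:2] for u,v in zip(xs,ys)],np.float32)
    r=cv2.minAreaRect(W*1000);print(name,st[k],'ctr',np.round(r[0],1),'size',np.round(r[1],1),'ang',round(r[2],1)); return W
def win(m,x0,y0,x1,y1):
    o=np.zeros_like(m);o[y0:y1,x0:x1]=m[y0:y1,x0:x1];return o
H,S,V=[hsv[:,:,i] for i in range(3)]
rect(win((H>18)&(H<35)&(S>120)&(V>120),285,145,335,205),.034,'rim')
rect(win((V>165)&(S<40),515,55,585,135),.031,'cover')
rect(win((V<90),372,168,388,186),.050,'hole')
rect(win((V<45),225,100,400,240),.020,'plate')
rect(win((H>45)&(H<80)&(S>80),260,115,355,225),.024,'green')
rect(win(((H<8)|(H>172))&(S>150),500,215,545,255),.086,'pinhandle')
rect(win((V>120)&(S<40),500,200,545,260),.050,'holdertop')
c=np.array([[516,113-0]]) 
E
```

```text
rim [296 157  29  38  98] ctr [500.5  11.2] size [55.5 28.5] ang 41.1
cover [ 528   64   45   64 2342] ctr [ 618.8 -274.8] size [61.9 49. ] ang 17.1
hole [378 175   4   4   9] ctr [515.  -81.5] size [1.7 4.9] ang 49.7
plate [ 273  189  113   43 1890] ctr [465.8 -25.4] size [ 54.7 147.2] ang 1.7
green [ 272  122   79  100 5634] ctr [510.7   2.5] size [121.2  95.7] ang 1.8
pinhandle [509 229  26  18 284] ctr [ 460.2 -245.5] size [31.6 13.4] ang 67.8
holdertop [ 500  207   40   50 1052] ctr [ 457.4 -252.1] size [54.8 49.9] ang 73.3
```

```bash
cat >> h.py <<'E'
def goto(x,y,z,yaw,n=None,tiltx=0):
    """per-row tool deltas (mm, deg) to a tool-down pose; yaw of tool x in deg"""
    s=env.observe();T=tool(s)
    G=R.from_euler('z',yaw,degrees=True)*R.from_euler('x',180,degrees=True)*R.from_euler('x',tiltx,degrees=True)
    w=(R.from_matrix(T[:3,:3]).inv()*G).as_rotvec(degrees=True)
    d=(np.array([x,y,z])-T[:3,3])*1000
    n=n or int(max(np.ceil(np.linalg.norm(d)/60),np.ceil(np.linalg.norm(w)/10),1))
    Rc=R.from_matrix(T[:3,:3])
    print('n',n,'turn/row',np.round(w/n,2))
    for i in range(n): print(np.round(Rc.inv().apply(d/n),1)); Rc=Rc*R.from_rotvec(w/n,degrees=True)
E
python3 - <<'E'
from h import *
goto(.619,-.275,.2,17,6)
E
```

```text
n 6 turn/row [-0.03 -0.09 -2.24]
[19.  45.6 27.7]
[17.2 46.3 27.7]
[15.4 47.  27.7]
[13.6 47.5 27.7]
[11.8 48.  27.7]
[10.  48.4 27.7]
```

>>> play_rows(
  deltas=[
    [[19,45.5,27.5],[0,0,-2.25],85],
    [[17,46.5,27.5],[0,0,-2.25],85],
    [[15.5,47,27.5],[0,0,-2.25],85],
    [[13.5,47.5,27.5],[0,0,-2.25],85],
    [[12,48,27.5],[0,0,-2.25],85],
    [[10,48.5,27.5],[0,0,-2.25],85],
    [[0,0,0],[0,0,0],85],
  ],
)

```text
clock: 4.88
tcp_pos: [0.6293, -0.2752, 0.1972]
eef_rot: [-3.097, -0.497, -0.023]
ft_force: [-0.4, -0.0, 0.1]
gripper_width: 0.085
```

```bash
python3 - <<'E'
from h import *
s=env.observe();T=tool(s);p=env.camera('wrist');save(p,'w2')
print(s['tcp_pos'],s['eef_rot'])
hsv=cv2.cvtColor(p['img'],cv2.COLOR_RGB2HSV)
r=[r for r in env.cut_out(p,'cover')]
for q in r[:3]:
    ys,xs=np.nonzero(q['mask']);print(q['confidence'],xs.min(),xs.max(),ys.min(),ys.max(),hsv[q['mask']].mean(0))
    W=np.array([ray(p,u,v,.031,T)[:2] for u,v in zip(xs,ys)],np.float32)*1000
    b=cv2.minAreaRect(W);print(np.round(b[0],1),np.round(b[1],1),round(b[2],1))
E
```

```text
[ 0.62930788 -0.27523883  0.197197  ] [-3.09673841 -0.49728951 -0.02273986]
0.92 5 106 22 105 [ 23.00621849 247.55378151 239.76655462]
[684.5 -58. ] [47.4 62.1] 30.1
0.77 284 344 199 273 [ 46.33499881   6.60076136 173.94051868]
[ 619.9 -274.7] [62.4 48.3] 17.1
0.59 147 225 147 205 [ 18.57074684 248.51586733 216.72703412]
[ 635.6 -165.4] [45.  58.5] 18.3
```

View pics/w2.png

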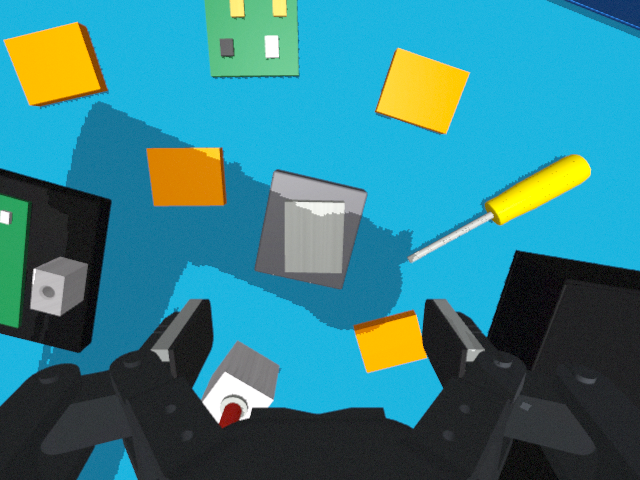

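The steel cover is confirmed: grey, 62x48 mm as measured, centred near pixel (314,237) and well aligned with the jaws. I'll descend to just above it.

```bash
python3 - <<'E'
from h import *
goto(.619,-.2747,.08,17.1,3)
E
```

```text
n 3 turn/row [-0.01 -0.36  0.41]
[-4.3 -0.7 40.2]
[-4.  -0.7 40.2]
[-3.8 -0.7 40.2]
```

>>> play_rows(
  deltas=[
    [[-4.2,-0.7,40],[0,-0.36,0.4],62],
    [[-4,-0.7,40],[0,-0.36,0.4],62],
    [[-3.8,-0.7,39],[0,-0.36,0.4],62],
    [[0,0,0],[0,0,0],62],
  ],
)

```text
clock: 5.48
tcp_pos: [0.6226, -0.27, 0.087]
eef_rot: [3.102, 0.475, 0.017]
ft_force: [0.4, 0.4, 1.3]
gripper_width: 0.0618
```

```bash
python3 - <<'E'
from h import *
print(env.observe()['tcp_pos']);goto(.619,-.2747,.046,17.1,2)
E
```

```text
[ 0.62257188 -0.27000575  0.08695699]
n 2 turn/row [ 0.14 -0.29  0.16]
[-2.6  1.6 20.5]
[-2.5  1.7 20.5]
```

>>> play_rows(
  deltas=[
    [[-2.6,1.6,17],[0.14,-0.3,0.16],62],
    [[-2.5,1.7,17],[0.14,-0.3,0.16],62],
    [[0,0,0],[0,0,0],62],
  ],
)

```text
clock: 5.85
tcp_pos: [0.6223, -0.274, 0.0573]
eef_rot: [3.103, 0.471, 0.011]
ft_force: [0.2, -0.6, -0.2]
gripper_width: 0.0622
```

```bash
python3 - <<'E'
from h import *
print(env.observe()['tcp_pos']);goto(.619,-.2747,.046,17.1,1)
E
```

```text
[ 0.62233303 -0.27397834  0.0573318 ]
n 1 turn/row [ 0.24 -0.37  0.17]
[-3.5 -0.3 11.3]
```

>>> play_rows(
  deltas=[
    [[-4,-0.3,6],[0.24,-0.37,0],62],
    [[-2,0,5],[0,-0.2,0],62],
    [[0,0,0],[0,0,0],62],
  ],
)

```text
clock: 6.22
tcp_pos: [0.617, -0.276, 0.047]
eef_rot: [3.105, 0.472, -0.004]
ft_force: [-0.2, 0.3, -1.0]
gripper_width: 0.0618
```

```bash
python3 - <<'E'
from h import *
print(env.observe()['tcp_pos']);goto(.619,-.2747,.046,17.1,1)
E
```

```text
[ 0.61697373 -0.27602793  0.04700324]
n 1 turn/row [0.04 0.14 0.17]
[ 2.3 -0.7  1. ]
```

>>> play_rows(
  deltas=[
    [[2,-0.7,1],[0,0,0],62],
    [[0,0,0],[0,0,0],45],
    [[0,0,0],[0,0,0],40],
    [[0,0,0],[0,0,0],40],
    [[0,0,0],[0,0,0],40],
    [[0,0,0],[0,0,0],40],
  ],
  newtons=30,
)

```text
clock: 6.98
tcp_pos: [0.6191, -0.2747, 0.0464]
eef_rot: [3.105, 0.472, -0.003]
ft_force: [-0.3, 0.2, -0.8]
gripper_width: 0.0467
```

```bash
python3 - <<'E'
from h import *
s=env.observe();print(s['tcp_pos'],s['gripper_width'],s['ft_force']);goto(.619,-.2747,.13,17.1,2)
E
```

```text
[ 0.61912737 -0.27468786  0.04644325] 0.04671335519755169 [-0.32542448  0.23817795 -0.75711322]
n 2 turn/row [0.03 0.05 0.09]
[ -0.1   0.  -41.8]
[ -0.1   0.  -41.8]
```

>>> play_rows(
  deltas=[
    [[0,0,-50],[0,0,0],40],
    [[0,0,-50],[0,0,0],40],
    [[0,0,-10],[0,0,0],40],
    [[0,0,0],[0,0,0],40],
  ],
)

```text
clock: 7.48
tcp_pos: [0.6184, -0.2744, 0.1578]
eef_rot: [3.106, 0.471, -0.007]
ft_force: [0.3, -0.9, -1.4]
gripper_width: 0.0472
```

```bash
python3 - <<'E'
from h import *
s=env.observe();T=tool(s);p=env.camera('wrist');save(p,'w3')
print(s['tcp_pos'],s['gripper_width'],s['ft_force'])
cv2.imwrite('pics/w3c.png',p['img'][180:480,150:490,::-1])
goto(.513,.001,.15,2.8,5)
E
```

```text
[ 0.61839236 -0.27436993  0.15783448] 0.047156183204739834 [ 0.31991966 -0.94509377 -1.43936443]
n 5 turn/row [0.   0.06 2.89]
[ -3.8 -58.9   1.5]
[ -6.7 -58.6   1.5]
[ -9.7 -58.2   1.5]
[-12.6 -57.6   1.5]
[-15.5 -56.9   1.5]
```

View pics/w3c.png

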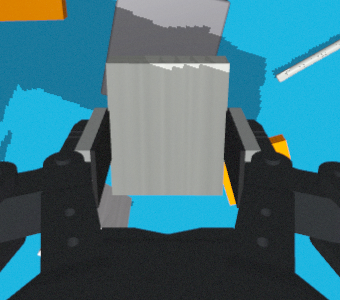

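```bash
python3 - <<'E'
from h import *
p=env.camera('wrist');H=np.array(p['hand_eye'])
for u,v in ((258,243),(378,242),(372,374),(263,375)):
    d=H[:3,:3]@[(u-p['cx'])/p['fx'],(v-p['cy'])/p['fy'],1];o=H[:3,3];print(np.round((o+d*(.0154-o[2])/d[2])*1000,1))
goto(.44,.001,.17,2.8,6)
E
```

```text
[ 30.4 -22.7  15.4]
[30.8 23.4 15.4]
[-28.8  23.7  15.4]
[-29.3 -23.3  15.4]
n 6 turn/row [-0.    0.06  2.41]
[-14.7 -52.6  -2.1]
[-16.9 -52.   -2.1]
[-19.1 -51.2  -2.1]
[-21.2 -50.4  -2.1]
[-23.3 -49.4  -2.2]
[-25.4 -48.4  -2.2]
```

>>> play_rows(
  deltas=[
    [[-15,-52.5,-2],[0,0,2.4],40],
    [[-17,-52,-2],[0,0,2.4],40],
    [[-19,-51,-2],[0,0,2.4],40],
    [[-21,-50.5,-2],[0,0,2.4],40],
    [[-23,-49.5,-2],[0,0,2.4],40],
    [[-25,-48.5,-2],[0,0,2.4],40],
    [[0,0,0],[0,0,0],40],
    [[0,0,0],[0,0,0],40],
  ],
)

```text
clock: 8.57
tcp_pos: [0.4311, 0.0081, 0.1585]
eef_rot: [3.138, 0.064, -0.039]
ft_force: [0.6, -0.7, -0.2]
gripper_width: 0.0475
```

```bash
cat > jig.py <<'E'
from h import *
s=env.observe();T=tool(s);p=env.camera('wrist');save(p,'w4');np.savez('w4',T=T)
print(s['tcp_pos'],s['eef_rot'],s['gripper_width'])
for t in ('rim','base_hole','hinge'):
    for r in env.tip_of(p,t)[:1]: print(t,np.round(r['position'],4),round(r['confidence'],2),proj(p,r['position'],T).round())
hsv=cv2.cvtColor(p['img'],cv2.COLOR_RGB2HSV);H,S,V=[hsv[:,:,i].astype(int) for i in range(3)]
for n,m in (('rim',(H>15)&(H<38)&(S>110)&(V>60)),):
    k,l,st,c=cv2.connectedComponentsWithStats(m.astype(np.uint8),connectivity=8)
    for i in np.argsort(-st[1:,4])[:4]+1:
        ys,xs=np.nonzero(l==i);W=np.array([ray(p,u,v,.034,T)[:2] for u,v in zip(xs,ys)],np.float32)*1000
        b=cv2.minAreaRect(W);print(n,st[i],np.round(b[0],1),np.round(b[1],1),round(b[2],1))
cv2.imwrite('pics/w4c.png',cv2.resize(p['img'][60:360,100:500,::-1],None,fx=1.8,fy=1.8))
E
python3 jig.py
```

```text
[0.43114638 0.00813954 0.15853286] [ 3.13803507  0.06434519 -0.03934814] 0.04753707213787867
rim [0.5108 0.0075 0.0318] 0.84 [322. 114.]
base_hole [ 0.5153 -0.0848  0.0486] 0.72 [479. 112.]
hinge [0.5102 0.0864 0.0626] 0.65 [180. 107.]
rim [306  73  57  79 358] [511.3   0.8] [46.2 34.3] 1.8
rim [306 149  11   2  12] [488.5  13.9] [0.6 6.5] 1.8
rim [308 155   4   1   4] [485.   14.8] [0. 2.] 2.4
rim [305 155   2   1   2] [484.9  17.4] [0.7 0. ] 92.4
```

View pics/w4c.png

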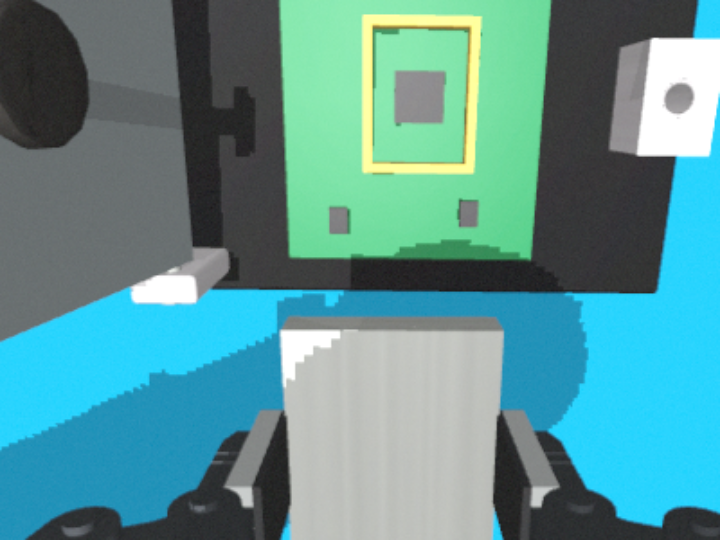

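The cover is held square in the jaws. The rim shows fully at crop pixels (362–481, 15–174), and the boss hole is at (679,98).

```bash
python3 - <<'E'
from h import *
T=np.load('w4.npz')['T'];p=env.camera('wrist')
f=lambda u,v,z:ray(p,u/1.8+100,v/1.8+60,z,T)[:2]*1000
c=np.array([f(*q,.034) for q in ((362,15),(481,17),(474,174),(363,172))]);print(c.round(1),c.mean(0))
print('sides',[np.linalg.norm(c[i]-c[(i+1)%4]).round(1) for i in range(4)])
i=np.array([f(*q,.034) for q in ((374,27),(470,29),(465,163),(374,163))]);print('inner',i.round(1),i.mean(0))
print('hole',f(679,98,.05))
g=np.array([f(*q,.024) for q in ((290,257),(531,259))]);print('green bottom',g, np.degrees(np.arctan2(*(g[0]-g[1]))))
goto(.512,.0,.09,2.8,3)
E
```

```text
[[536.2  21.7]
 [537.2 -18.5]
 [485.4 -20.4]
 [484.4  19.9]] [510.78757844   0.66654295]
sides [np.float64(40.2), np.float64(51.9), np.float64(40.2), np.float64(51.8)]
inner [[532.6  17.5]
 [533.4 -15.1]
 [489.1 -16.8]
 [487.7  16. ]] [5.10706287e+02 4.01100250e-01]
hole [513.72810121 -83.25328956]
green bottom [[449.73982423  47.91428408]
 [452.82983303 -46.73397584]] -1.8698875483416675
n 3 turn/row [ 0.04  0.47 -0.21]
[27.2  3.3 22.3]
[27.   3.5 22.5]
[26.8  3.6 22.7]
```

```bash
python3 - <<'E'
from h import *
goto(.510,.001,.08,1.95,3)
E
```

```text
n 3 turn/row [0.04 0.47 0.07]
[26.6  3.  25.6]
[26.4  3.  25.8]
[26.2  3.  26.1]
```

>>> play_rows(
  deltas=[
    [[26.5,2.4,25.5],[0,0.47,0],40],
    [[26.5,2.4,25.5],[0,0.47,0],40],
    [[26.2,2.4,25.5],[0,0.47,0],40],
    [[0,0,0],[0,0,0],40],
    [[0,0,0],[0,0,0],40],
  ],
)

```text
clock: 9.45
tcp_pos: [0.5138, -0.0013, 0.0784]
eef_rot: [3.139, 0.048, 0.001]
ft_force: [0.2, 0.3, 0.1]
gripper_width: 0.0467
```

```bash
python3 - <<'E'
from h import *
s=env.observe();print(s['tcp_pos'],s['eef_rot'],s['gripper_width']);goto(.510,.001,.07,1.95,1)
E
```

```text
[ 0.51379992 -0.00127202  0.07836903] [3.13903577e+00 4.84674008e-02 1.19051529e-03] 0.046651883810098584
n 1 turn/row [ 0.13 -0.04 -0.18]
[-3.7 -2.4  8.4]
```

>>> play_rows(
  deltas=[
    [[-3.7,-2.4,4],[0.13,0,-0.18],40],
    [[0,0,3],[0,0,0],40],
    [[0,0,0],[0,0,0],40],
  ],
)

```text
clock: 9.82
tcp_pos: [0.5094, 0.0011, 0.0727]
eef_rot: [-3.14, -0.053, -0.005]
ft_force: [-0.4, 0.8, -0.7]
gripper_width: 0.0471
```

```bash
python3 - <<'E'
from h import *
s=env.observe();print(s['tcp_pos'],s['eef_rot'],s['gripper_width']);goto(.510,.001,.063,1.95,1)
E
```

```text
[0.50941041 0.00108933 0.07270347] [-3.13981084 -0.05346898 -0.00497385] 0.04705785077243116
n 1 turn/row [-0.07 -0.18  0.  ]
[0.6 0.1 9.7]
```

>>> play_rows(
  deltas=[
    [[0.6,0,5],[-0.07,-0.18,0],40],
    [[0,0,5],[0,0,0],40],
    [[0,0,0],[0,0,0],40],
  ],
)

```text
clock: 10.2
tcp_pos: [0.5102, 0.0015, 0.0626]
eef_rot: [-3.141, -0.054, -0.002]
ft_force: [0.2, -0.5, -1.4]
gripper_width: 0.0471
```

```bash
python3 - <<'E'
from h import *
s=env.observe();print(s['ft_force']);goto(.510,.001,.0525,1.95,1);print(s['tcp_pos'])
E
```

```text
[ 0.22514311 -0.52356196 -1.4217346 ]
n 1 turn/row [-0.02 -0.06  0.04]
[-0.2  0.5 10.1]
[0.51020139 0.0014773  0.06260988]
```

>>> play_rows(
  deltas=[
    [[-0.2,0.5,3],[0,0,0],40],
    [[0,0,2.5],[0,0,0],40],
    [[0,0,2.5],[0,0,0],40],
    [[0,0,2],[0,0,0],40],
    [[0,0,0],[0,0,0],40],
  ],
)

```text
clock: 10.82
tcp_pos: [0.5102, 0.0009, 0.0524]
eef_rot: [-3.141, -0.055, -0.001]
ft_force: [-0.8, 0.3, 2.6]
gripper_width: 0.047
```

>>> play_rows(
  deltas=[
    [[0,0,1],[0,0,0],40],
    [[0,0,0],[0,0,0],40],
  ],
)

```text
clock: 11.08
tcp_pos: [0.5103, 0.001, 0.0525]
eef_rot: [-3.141, -0.056, -0.002]
ft_force: [-0.2, -0.1, -1.4]
gripper_width: 0.0473
```

>>> play_rows(
  deltas=[
    [[0,0,2],[0,0,0],40],
    [[0,0,1],[0,0,0],40],
  ],
)

```text
clock: 11.32
tcp_pos: [0.5104, 0.001, 0.0523]
eef_rot: [3.141, 0.058, 0.004]
ft_force: [-6.2, 1.5, 13.6]
gripper_width: 0.0472
```

The cover reached seated height (TCP 0.0523) with a firm 13 N reaction. I'll release it, rise and check.

>>> play_rows(
  deltas=[
    [[0,0,-2],[0,0,0],60],
    [[0,0,0],[0,0,0],62],
    [[0,0,0],[0,0,0],62],
    [[0,0,-20],[0,0,0],62],
    [[0,0,-50],[0,0,0],62],
    [[0,0,-50],[0,0,0],62],
    [[0,0,0],[0,0,0],30],
  ],
)

```text
clock: 12.2
tcp_pos: [0.5101, 0.0008, 0.1759]
eef_rot: [3.139, 0.057, -0.001]
ft_force: [0.4, -0.7, -0.9]
gripper_width: 0.045
```

```bash
python3 - <<'E'
from h import *
s=env.observe();T=tool(s);p=env.camera('wrist');save(p,'w5');np.savez('w5',T=T)
print(s['tcp_pos'],s['gripper_width'])
for q in env.cut_out(p,'cover')[:2]:
    ys,xs=np.nonzero(q['mask']);print(q['confidence'],xs.min(),xs.max(),ys.min(),ys.max())
    W=np.array([ray(p,u,v,.037,T)[:2] for u,v in zip(xs,ys)],np.float32)*1000
    b=cv2.minAreaRect(W);print(np.round(b[0],1),np.round(b[1],1),round(b[2],1))
a=p['img'][60:360,120:520,::-1]
q=env.camera('side');b=cv2.resize(q['img'][190:290,230:350,::-1],(360,300),interpolation=2)
cv2.imwrite('pics/w5c.png',np.hstack([a,b]))
goto(s['tcp_pos'][0],s['tcp_pos'][1],.35,2,3)
E
```

```text
[0.51006457 0.0007849  0.17593094] 0.04502893449908827
0.73 344 428 0 37
[651.2 -37.3] [20.5 52.1] 2.2
0.57 490 587 21 116
[ 625.2 -140.1] [43.5 59. ] 18.7
n 3 turn/row [0.06 0.16 0.01]
[  0.4  -0.  -59.5]
[  0.6  -0.1 -59.5]
[  0.8  -0.1 -59.5]
```

View pics/w5c.png

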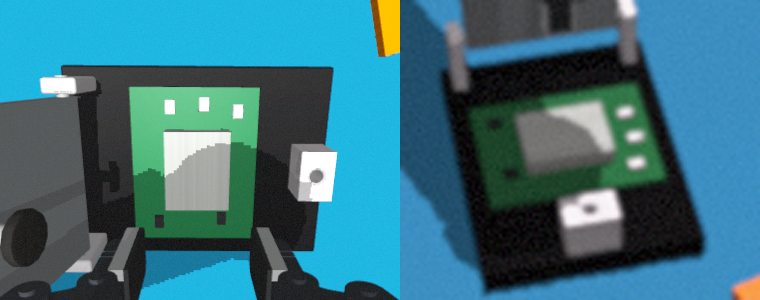

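The cover sits square on the rim and level in both views. Next I'll go over the lid to its back side with the fingers shut.

```bash
python3 - <<'E'
from h import *
T=np.load('w5.npz')['T'];p=env.camera('wrist')
c=np.array([ray(p,u+120,v+60,.037,T)[:2]*1000 for u,v in ((164,131),(230,131),(231,210),(165,211))]);print(c.round(1),c.mean(0))
print('hole',ray(p,436,236,.05,T)*1000)
E
```

```text
[[540.3  25. ]
 [542.  -22.1]
 [481.7 -26.6]
 [479.1  23.6]] [ 5.10761147e+02 -3.36600211e-02]
hole [514.50856905 -83.24505496  50.        ]
```

>>> play_rows(
  deltas=[
    [[0,0,-58],[0,0.16,0],0],
    [[0,0,-58],[0,0.16,0],0],
    [[0,0,-58],[0,0.16,0],0],
    [[-8,-58,0],[0,0,0],0],
    [[0,-58,0],[0,0,0],0],
    [[0,-58,0],[0,0,0],0],
    [[0,-58,0],[0,0,0],0],
    [[0,0,0],[0,0,0],0],
  ],
)

```text
clock: 13.4
tcp_pos: [0.4905, 0.2378, 0.3358]
eef_rot: [3.128, 0.048, -0.032]
ft_force: [-0.6, -0.7, 0.3]
gripper_width: 0.0002
```

```bash
python3 - <<'E'
from h import *
s=env.observe();print(s['tcp_pos']);goto(.507,.22,.222,2,4)
E
```

```text
[0.49053097 0.23777792 0.33584011]
n 4 turn/row [ 0.18  0.29 -0.06]
[ 4.6  4.2 28.4]
[ 4.4  4.3 28.4]
[ 4.3  4.4 28.4]
[ 4.1  4.5 28.5]
```

>>> play_rows(
  deltas=[
    [[4.5,4.3,28.4],[0.18,0.29,0],0],
    [[4.5,4.3,28.4],[0.18,0.29,0],0],
    [[4.3,4.4,28.4],[0.18,0.29,0],0],
    [[4.1,4.5,28.4],[0.18,0.29,0],0],
    [[0,25,0],[0,0,0],0],
    [[0,15,0],[0,0,0],0],
    [[0,12,0],[0,0,0],0],
    [[0,12,0],[0,0,0],0],
  ],
)

```text
clock: 14.4
tcp_pos: [0.5076, 0.1498, 0.2105]
eef_rot: [3.132, 0.049, -0.017]
ft_force: [-0.2, 0.4, 1.2]
gripper_width: 0.0
```

>>> play_rows(
  deltas=[
    [[0,10,-8],[0,0,0],0],
    [[0,12,0],[0,0,0],0],
    [[0,12,0],[0,0,0],0],
    [[0,12,0],[0,0,0],0],
  ],
)

```text
clock: 14.9
tcp_pos: [0.5095, 0.1012, 0.2204]
eef_rot: [3.133, 0.049, -0.014]
ft_force: [0.2, -0.6, -0.5]
gripper_width: -0.0001
```

>>> play_rows(
  deltas=[
    [[0,9,0],[0,0,0],0],
    [[0,9,0],[0,0,0],0],
    [[0,9,0],[0,0,0],0],
    [[0,9,0],[0,0,0],0],
  ],
)

```text
clock: 15.4
tcp_pos: [0.5104, 0.0623, 0.2203]
eef_rot: [3.133, 0.049, -0.016]
ft_force: [0.5, 0.6, 0.8]
gripper_width: -0.0002
```

```bash
python3 - <<'E'
from h import *
p=env.camera('side');w=env.camera('scene')
for q in (p,w):
    for r in env.tip_of(q,'lid_hole')[:1]: print(np.round(r['position'],3),round(r['confidence'],2))
E
```

```text
[0.513 0.034 0.216] 0.75
[0.51  0.031 0.219] 0.85
```

>>> play_rows(
  deltas=[
    [[0,8,0],[0,0,0],0],
    [[0,8,0],[0,0,0],0],
    [[0,0,0],[0,0,0],0],
    [[0,0,0],[0,0,0],0],
    [[0,0,0],[0,0,0],0],
  ],
)

```text
clock: 16.23
tcp_pos: [0.5111, 0.0461, 0.2206]
eef_rot: [3.133, 0.049, -0.015]
ft_force: [-0.3, -0.3, -0.5]
gripper_width: -0.0002
```

```bash
python3 - <<'E'
from h import *
p=env.camera('side');w=env.camera('scene')
for q in (p,w):
    for r in env.tip_of(q,'lid_hole')[:1]: print(np.round(r['position'],4),round(r['confidence'],2))
    for r in env.tip_of(q,'cover')[:3]: print(np.round(r['position'],4),round(r['confidence'],2))
a=cv2.resize(p['img'][100:340,200:380,::-1],(390,520));b=cv2.resize(w['img'][140:300,230:430,::-1],(400,320))
o=np.zeros((520,790,3),np.uint8);o[:,:390]=a;o[:320,390:]=b;cv2.imwrite('pics/l1.png',o)
goto(.50,-.02,.33,2)
E
```

```text
[ 0.5144 -0.0841  0.0778] 0.91
[ 0.6362 -0.1596  0.0074] 0.93
[ 5.363e-01 -3.836e-01  4.000e-04] 0.9
[ 0.6847 -0.0398 -0.    ] 0.69
[ 0.5402 -0.3739 -0.0027] 0.75
[ 0.6833 -0.0404  0.0017] 0.72
[ 0.7512 -0.3229  0.0015] 0.64
n 3 turn/row [ 0.16  0.19 -0.07]
[ -4.7  22.2 -36.3]
[ -4.6  22.1 -36.3]
[ -4.5  22.  -36.4]
```

View pics/l1.png

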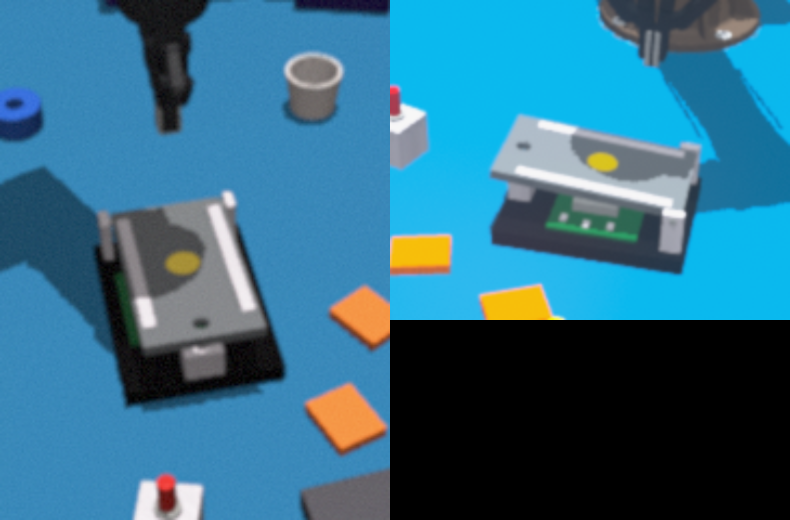

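The lid is ajar with its hole at z≈0.078, over the boss, and the cover is still on the rim beneath it. Next is the pin.

```bash
python3 - <<'E'
from h import *
goto(.458,-.253,.2,2,6)
E
```

```text
n 6 turn/row [ 0.08  0.09 -0.03]
[-10.4  49.5   3.9]
[-10.4  49.5   3.8]
[-10.4  49.5   3.8]
[-10.5  49.5   3.7]
[-10.5  49.5   3.6]
[-10.5  49.5   3.5]
```

>>> play_rows(
  deltas=[
    [[-10,49.5,3],[0.1,0.1,0],40],
    [[-10,49.5,3],[0.1,0.1,0],40],
    [[-10,49.5,3],[0.1,0.1,0],40],
    [[-10,49.5,3],[0,0.1,0],40],
    [[-10,49.5,3],[0,0.1,0],40],
    [[-10,49.5,3],[0,0.1,0],40],
    [[0,0,0],[0,0,0],40],
    [[0,0,0],[0,0,0],40],
  ],
)

```text
clock: 17.52
tcp_pos: [0.4604, -0.2606, 0.2041]
eef_rot: [3.138, 0.055, 0.005]
ft_force: [-0.4, 0.7, -0.9]
gripper_width: 0.0398
```

```bash
python3 - <<'E'
from h import *
s=env.observe();T=tool(s);p=env.camera('wrist');save(p,'w6');np.savez('w6',T=T)
print(s['tcp_pos'],s['eef_rot'])
for t in ('pin','holder'):
    for r in env.tip_of(p,t)[:1]: print(t,np.round(r['position'],4),round(r['confidence'],2),proj(p,r['position'],T).round())
hsv=cv2.cvtColor(p['img'],cv2.COLOR_RGB2HSV);H,S,V=[hsv[:,:,i].astype(int) for i in range(3)]
m=((H<8)|(H>172))&(S>120)&(V>40)
k,l,st,c=cv2.connectedComponentsWithStats(m.astype(np.uint8));i=1+np.argmax(st[1:,4]);print(st[i],c[i])
x,y=st[i][:2];cv2.imwrite('pics/w6c.png',cv2.resize(p['img'][y-60:y+90,x-70:x+110,::-1],None,fx=4,fy=4,interpolation=0));print(x-70,y-60)
E
```

```text
[ 0.46039014 -0.26060426  0.20413226] [3.13810139 0.05460109 0.00492529]
pin [ 0.4558 -0.255   0.0072] 0.88 [310. 221.]
holder [ 0.4557 -0.2513 -0.0015] 0.57 [306. 219.]
[297 226  21  31 544] [307.38051471 241.23345588]
227 166
```

View pics/w6c.png

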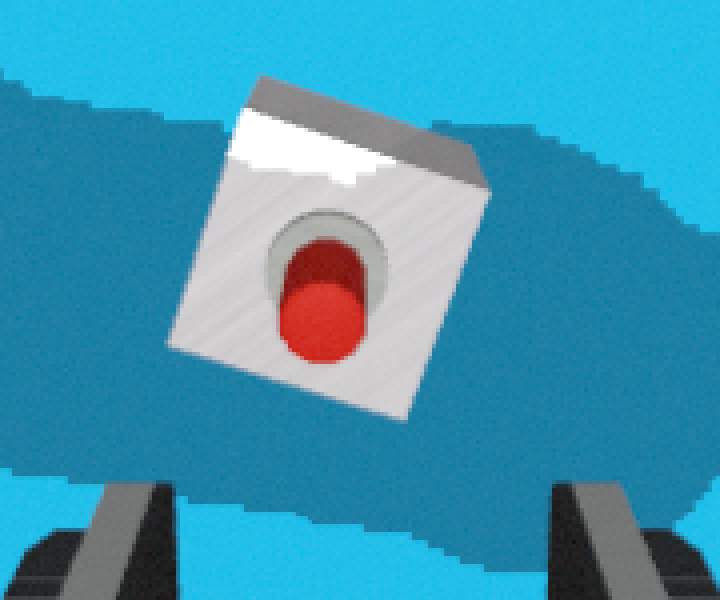

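```bash
python3 - <<'E'
from h import *
T=np.load('w6.npz')['T'];p=env.camera('wrist')
a=ray(p,307.6,246.3,.086,T);b=ray(p,308.5,233,.054,T);print(a,b)
t=(a+b)/2; I=np.linalg.inv(T); print((I@np.append(a,1))[:3]*1000)
goto(a[0],a[1],.1,2,2)
E
```

```text
[ 0.45688704 -0.25486032  0.086     ] [ 0.45753556 -0.2548324   0.054     ]
[ -3.66563396  -6.22454561 118.10298106]
n 2 turn/row [ 0.09 -0.1   0.07]
[-2.1 -2.6 52.2]
[-2.  -2.5 52.2]
```

>>> play_rows(
  deltas=[
    [[-2.1,-2.6,50],[0,-0.1,0],40],
    [[-2,-2.5,50],[0,-0.1,0],40],
    [[0,0,0],[0,0,0],40],
  ],
)

```text
clock: 18.1
tcp_pos: [0.4595, -0.2526, 0.1044]
eef_rot: [3.136, 0.067, 0.007]
ft_force: [1.2, 0.0, -0.1]
gripper_width: 0.0402
```

```bash
python3 - <<'E'
from h import *
print(env.observe()['tcp_pos']);goto(.457,-.2548,.083,2,2)
E
```

```text
[ 0.45953174 -0.25263106  0.10435471]
n 2 turn/row [ 0.13 -0.13  0.22]
[-1.4  1.  10.7]
[-1.3  1.  10.7]
```

>>> play_rows(
  deltas=[
    [[-1.4,1,10],[0.13,-0.13,0.22],40],
    [[-1.4,1,9],[0.13,-0.13,0.22],40],
    [[0,0,0],[0,0,0],40],
  ],
)

```text
clock: 18.48
tcp_pos: [0.46, -0.2549, 0.0884]
eef_rot: [3.14, 0.058, 0.009]
ft_force: [0.1, 0.2, 0.5]
gripper_width: 0.0399
```

```bash
python3 - <<'E'
from h import *
print(env.observe()['tcp_pos']);goto(.457,-.2548,.083,2,1)
E
```

```text
[ 0.46000342 -0.25485456  0.08844497]
n 1 turn/row [ 0.09 -0.31  0.12]
[-3.  -0.2  5.4]
```

>>> play_rows(
  deltas=[
    [[-3.5,-0.2,3],[0.1,-0.35,0.1],40],
    [[0,0,2],[0,-0.1,0],40],
    [[0,0,0],[0,0,0],40],
  ],
)

```text
clock: 18.85
tcp_pos: [0.4571, -0.2552, 0.0846]
eef_rot: [3.141, 0.055, -0.001]
ft_force: [-0.9, 0.6, -0.3]
gripper_width: 0.0401
```

```bash
python3 - <<'E'
from h import *
print(env.observe()['tcp_pos']);goto(.457,-.2548,.083,2,1)
E
```

```text
[ 0.45708636 -0.25523719  0.08460585]
n 1 turn/row [ 0.01  0.02 -0.01]
[-0.1 -0.4  1.6]
```

>>> play_rows(
  deltas=[
    [[0,-0.4,1],[0,0,0],16],
    [[0,0,0],[0,0,0],10],
    [[0,0,0],[0,0,0],10],
    [[0,0,0],[0,0,0],10],
    [[0,0,0],[0,0,0],10],
    [[0,0,0],[0,0,0],10],
  ],
  newtons=60,
)

```text
clock: 19.6
tcp_pos: [0.4572, -0.2549, 0.0838]
eef_rot: [3.141, 0.055, -0.0]
ft_force: [0.1, 0.1, 0.0]
gripper_width: 0.0142
```

```bash
python3 - <<'E'
from h import *
s=env.observe();print(s['tcp_pos'],s['eef_rot'],s['ft_force'],s['gripper_width']);goto(.457,-.2548,.17,2,2)
E
```

```text
[ 0.45724111 -0.25485311  0.08378192] [ 3.14068758e+00  5.47941056e-02 -3.20446696e-05] [0.08011243 0.13496204 0.01574391] 0.01423771235640691
n 2 turn/row [ 0.01  0.   -0.  ]
[ -0.1  -0.  -43.1]
[ -0.1  -0.  -43.1]
```

>>> play_rows(
  deltas=[
    [[0,0,-30],[0,0,0],10],
    [[0,0,-40],[0,0,0],10],
    [[0,0,-42],[0,0,0],10],
    [[0,-43,0],[0,0,0],10],
    [[0,-43,0],[0,0,0],10],
    [[0,-43,0],[0,0,0],10],
    [[-4,-40,0],[0,0,0],10],
    [[0,0,0],[0,0,0],10],
    [[0,0,0],[0,0,0],10],
  ],
)

```text
clock: 20.72
tcp_pos: [0.4471, -0.0815, 0.1991]
eef_rot: [-3.14, -0.052, -0.001]
ft_force: [-0.4, -0.2, -0.2]
gripper_width: 0.014
```

```bash
python3 - <<'E'
from h import *
s=env.observe();T=tool(s);p=env.camera('wrist');save(p,'w7');np.savez('w7',T=T)
print(s['tcp_pos'],s['eef_rot'],s['gripper_width'])
for z,q in (('hole50',(.5139,-.084,.05)),('lid78',(.5139,-.084,.078))): print(z,proj(p,q,T).round(1))
for t in ('lid_hole','base_hole','pin'):
    for r in env.tip_of(p,t)[:1]: print(t,np.round(r['position'],4),round(r['confidence'],2),proj(p,r['position'],T).round())
# expected foot pixel
print('foot',proj(p,(T@[0,0,.0788,1])[:3],T))
cv2.imwrite('pics/w7c.png',cv2.resize(p['img'][90:390,160:500,::-1],None,fx=2,fy=2,interpolation=2))
E
```

```text
[ 0.44705486 -0.08146051  0.19913784] [-3.13996300e+00 -5.23089365e-02 -7.35652399e-04] 0.014001529585630472
hole50 [323.6 139.1]
lid78 [324.4 139.9]
lid_hole [ 0.5127 -0.083   0.0788] 0.78 [323. 142.]
base_hole [ 0.5141 -0.0826  0.0485] 0.66 [322. 139.]
pin [ 0.4454 -0.0829  0.1218] 0.94 [319. 265.]
foot [316.60889545 260.93772574]
```

View pics/w7c.png

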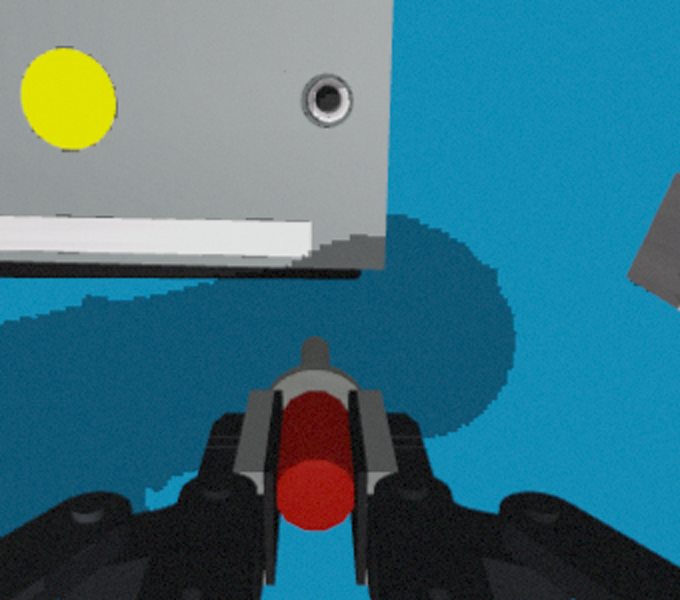

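The base hole shows through the lid's hole at crop pixel (328,97). The pin hangs straight in the jaws, foot at (314,340).

```bash
python3 - <<'E'
from h import *
T=np.load('w7.npz')['T'];p=env.camera('wrist');I=np.linalg.inv(T)
print('hole',ray(p,160+328/2,90+97.5/2,.05,T),'lid',ray(p,160+327/2,90+100/2,.078,T))
zt=(T@[0,0,-.0022,1])[2];zf=(T@[0,0,.0788,1])[2]
for n,u,v,z in (('handle',316,494,zt),('foot',314.5,342,zf)):
    print(n,(I@np.append(ray(p,160+u/2,90+v/2,z,T),1))[:3]*1000)
goto(.5139,-.0840,.185,2,2)
E
```

```text
hole [ 0.51417627 -0.08424188  0.05      ] lid [ 0.51382007 -0.08344381  0.078     ]
handle [ 0.3102729   0.58369227 -2.2005407 ]
foot [-3.65527903e-02  3.72553106e-01  7.87995403e+01]
n 2 turn/row [-0.03 -0.   -0.11]
[33.4  1.9  7. ]
[33.4  2.   7. ]
```

>>> play_rows(
  deltas=[
    [[33.4,1.9,7],[0,0,0],10],
    [[33.4,1.9,7],[0,0,0],10],
    [[0,0,0],[0,0,0],10],
    [[0,0,0],[0,0,0],10],
  ],
)

```text
clock: 21.48
tcp_pos: [0.5151, -0.0867, 0.1841]
eef_rot: [-3.14, -0.042, 0.001]
ft_force: [-0.3, 0.1, -0.6]
gripper_width: 0.0142
```

```bash
python3 - <<'E'
from h import *
print(env.observe()['tcp_pos']);goto(.514,-.0838,.170,2,1)
E
```

```text
[ 0.51514736 -0.0866674   0.18405231]
n 1 turn/row [-0.06  0.05 -0.47]
[-1.1 -2.9 14.1]
```

>>> play_rows(
  deltas=[
    [[-1.1,-2.9,7],[0,0,-0.47],10],
    [[0,0,6],[0,0,0],10],
    [[0,0,0],[0,0,0],10],
  ],
)

```text
clock: 21.85
tcp_pos: [0.5123, -0.0839, 0.1705]
eef_rot: [-3.14, -0.055, 0.001]
ft_force: [-0.1, -0.5, -1.1]
gripper_width: 0.0141
```

```bash
python3 - <<'E'
from h import *
print(env.observe()['tcp_pos']);goto(.514,-.0838,.165,2,1)
E
```

```text
[ 0.51226286 -0.08390336  0.17051338]
n 1 turn/row [-0.08  0.04  0.  ]
[ 1.7 -0.   5.5]
```

>>> play_rows(
  deltas=[
    [[1.7,0,4],[-0.08,0,0],10],
    [[0,0,4],[0,0,0],10],
    [[0,0,0],[0,0,0],10],
  ],
)

```text
clock: 22.22
tcp_pos: [0.5141, -0.0837, 0.1624]
eef_rot: [3.141, 0.056, 0.0]
ft_force: [0.4, 0.7, -0.5]
gripper_width: 0.0138
```

```bash
python3 - <<'E'
from h import *
s=env.observe();print(s['tcp_pos'],s['ft_force']);goto(.514,-.0838,.14,2,4)
E
```

```text
[ 0.51408282 -0.08368649  0.16237614] [ 0.38381789  0.69062223 -0.49630134]
n 4 turn/row [ 0.   -0.    0.01]
[-0.   0.   5.6]
[-0.   0.   5.6]
[-0.   0.   5.6]
[-0.   0.   5.6]
```

>>> play_rows(
  deltas=[
    [[0,0,5],[0,0,0],10],
    [[0,0,5],[0,0,0],10],
    [[0,0,5],[0,0,0],10],
    [[0,0,5],[0,0,0],10],
    [[0,0,0],[0,0,0],10],
  ],
)

```text
clock: 22.85
tcp_pos: [0.514, -0.0837, 0.1407]
eef_rot: [3.141, 0.055, -0.001]
ft_force: [0.1, -0.5, -0.6]
gripper_width: 0.0142
```

```bash
python3 - <<'E'
from h import *
s=env.observe();print(s['tcp_pos'],s['ft_force']);goto(.514,-.0838,.125,2,4)
E
```

```text
[ 0.5139949  -0.08373723  0.14069473] [ 0.07473393 -0.47931804 -0.60703189]
n 4 turn/row [0.   0.01 0.01]
[0.  0.  3.9]
[0.  0.  3.9]
[0.  0.  3.9]
[0.  0.  3.9]
```

>>> play_rows(
  deltas=[
    [[0,0,4],[0,0,0],10],
    [[0,0,4],[0,0,0],10],
    [[0,0,3],[0,0,0],10],
    [[0,0,3],[0,0,0],10],
    [[0,0,0],[0,0,0],10],
  ],
)

```text
clock: 23.48
tcp_pos: [0.5142, -0.0837, 0.1259]
eef_rot: [3.141, 0.056, -0.0]
ft_force: [0.8, -0.6, -1.0]
gripper_width: 0.014
```

Foot is 3 mm into the boss hole with no reaction; continue.

>>> play_rows(
  deltas=[
    [[0,0,3],[0,0,0],10],
    [[0,0,3],[0,0,0],10],
    [[0,0,3],[0,0,0],10],
    [[0,0,3],[0,0,0],10],
    [[0,0,0],[0,0,0],10],
  ],
)

```text
clock: 24.1
tcp_pos: [0.5144, -0.0837, 0.1132]
eef_rot: [3.141, 0.056, 0.001]
ft_force: [-0.1, 0.4, -0.0]
gripper_width: 0.014
```

>>> play_rows(
  deltas=[
    [[0,0,3],[0,0,0],10],
    [[0,0,3],[0,0,0],10],
    [[0,0,3],[0,0,0],10],
    [[0,0,2],[0,0,0],10],
    [[0,0,0],[0,0,0],10],
  ],
)

```text
clock: 24.72
tcp_pos: [0.5148, -0.0842, 0.1022]
eef_rot: [3.14, 0.056, 0.002]
ft_force: [-0.4, -0.7, 2.4]
gripper_width: 0.0143
```

>>> play_rows(
  deltas=[
    [[-0.4,0,2],[0,0,0],10],
    [[0,0,2],[0,0,0],10],
    [[0,0,2],[0,0,0],10],
  ],
)

```text
clock: 25.1
tcp_pos: [0.515, -0.0843, 0.0983]
eef_rot: [3.139, 0.058, 0.004]
ft_force: [-12.8, 3.4, 37.3]
gripper_width: 0.0139
```

>>> play_rows(
  deltas=[
    [[-0.3,0,0.8],[0,0,0],10],
    [[-0.2,0,0.8],[0,0,0],10],
  ],
)

```text
clock: 25.35
tcp_pos: [0.5147, -0.0843, 0.0987]
eef_rot: [3.139, 0.059, 0.007]
ft_force: [-2.5, -0.5, 8.9]
gripper_width: 0.0142
```

```bash
python3 - <<'E'
from h import *
s=env.observe();print(s['tcp_pos'],s['ft_force'],s['gripper_width'])
for c in('side','scene'):
    q=env.camera(c)
    if c=='side': p=q
    else: w=q
for n,r in (('pin',env.tip_of(p,'pin')),('lidhole',env.tip_of(p,'lid_hole'))): print(n,[np.round(x['position'],4) for x in r[:1]])
a=cv2.resize(p['img'][170:300,230:340,::-1],(390,460),interpolation=2);b=cv2.resize(w['img'][180:300,250:420,::-1],(400,282),interpolation=2)
o=np.zeros((460,790,3),np.uint8);o[:,:390]=a;o[:282,390:]=b;cv2.imwrite('pics/f1.png',o)
s=env.observe();print(s['tcp_pos'],s['ft_force'],s['clock'])
E
```

```text
[ 0.51474541 -0.08426114  0.09865662] [-2.47011911 -0.52551506  8.88803264] 0.014194780071964796
pin [array([ 0.5153, -0.0834,  0.0202])]
lidhole [array([ 0.5157, -0.0853,  0.0601])]
[ 0.5147684  -0.0842727   0.09863024] [-3.08575291 -0.07512187 11.22724178] 25.55
```

View pics/f1.png

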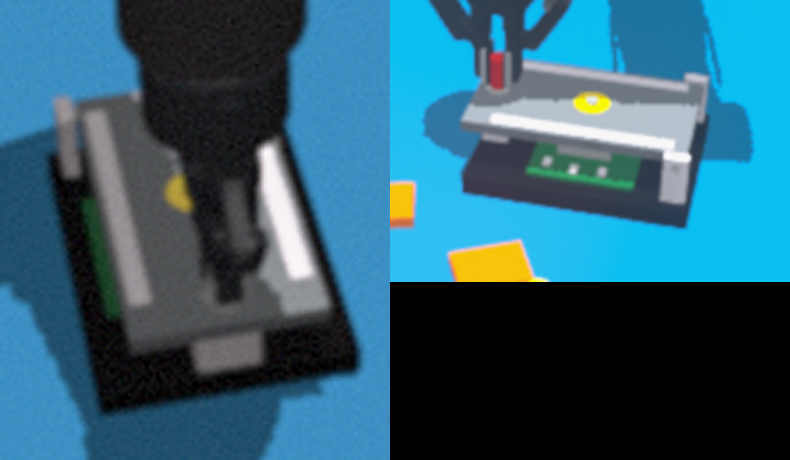

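>>> play_rows(
  deltas=[
    [[0,0,1.2],[0,0,0],10],
    [[0,0,1.2],[0,0,0],10],
  ],
)

```text
clock: 25.8
tcp_pos: [0.5148, -0.0843, 0.0985]
eef_rot: [3.139, 0.061, 0.008]
ft_force: [-7.3, 0.1, 19.1]
gripper_width: 0.0145
```

```bash
python3 - <<'E'
from h import *
p=env.camera('side');p=env.camera('scene')
s=env.observe();print(s['tcp_pos'],s['ft_force'],s['gripper_width'],s['clock'],s['dq'].round(3))
E
```

```text
[ 0.51481193 -0.08427619  0.09855112] [-5.41890494  0.95663816 18.04134778] 0.014166039936544791 25.9 [ 0.     0.     0.001 -0.001  0.     0.   ]
```

Steady at 18 N down, stationary, at the home height, so I'm handing it in.

```bash
python3 -c "
from station import env
print(env.sign_off())"
```

```text
the job is handed in; nothing more can be done
None
```

The job is handed in at 25.9 s of the 72 s allowed, with the arm still gripping the pin and pressing the lid shut.

**What I did:**
1. I lifted the steel cover off the foam and set it over the brass rim, leaving the orange look-alikes alone.
2. I pushed the lid over from behind until it fell ajar.
3. I put the red-handled pin through the lid's hole into the base and pressed it home.

**Last checks:**
- **Cover:** it stopped at its seated height with a firm 13 N reaction. It looked square and level in two views, centred within about 1 mm of the rim. After the lid closed I could see it only edge-on, still on the rim.
- **Pin and lid:** the hand stopped at 98.5 mm, about where the pin is home (98.8 mm expected). The side camera put the pin's foot at 20.2 mm (20 mm expected), and the lid looks shut in the pictures.
- **Holding force:** about 18 N down and steady, against the 4 to 6 N the lid needs, with the arm still.

**What disagreed:**
- The wrist force peaked at about 37 N for a moment as the pin reached the stop, so I eased it back.
- About 5 N of sideways force remains at the wrist, with a tilt of about 0.3° to 0.5°.
- The lid-hole detector read 60 mm, against 65 mm for a shut lid. The gripper was largely hiding the hole, so I relied on the pin's height and the force.
- I took no separate last look at the bystanders; nothing I saw suggested the arm had touched one.

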